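# Lock a quarter-turn clamping stud against a circuit-board carrier

### The job

Take the yellow-handled clamping stud from its stand, drop its T-foot into the rail's slot on the open side of the board carrier, and slide it along the slot so that its collar pushes the carrier up against the sprung yellow jaw until it is firmly but gently held. Keeping it there, press the handle down against its spring and twist it a quarter turn clockwise so that it locks, then let go: the board must stay clamped, neither it nor the stud is to be forced, and the other things on the bench are to be left as they are.

Things in the scene. Friction and masses are not known exactly. Their poses are not given: they have to be found in the camera images.
- rail: Aluminium T-slot clamping rail fixed to the blue bench, 330 long x 90 wide x 32 mm high. Origin: centre of its underside (z = 0); x runs along the slot towards the jaw, z up. The slot runs the whole length on the centre line (y = 0). Two white guide strips, 6 mm high and 73 mm apart, stand on its top along both sides from x = -50 to +165 mm and keep the carrier in line.
- slot (a point): Point in the middle of the slot's mouth, on the rail's top (32 mm above the bench, above the rail's origin). The slot is 14 mm wide between the lips, its mouth chamfered 2.5 mm; the lips are 10 mm thick (22 to 32 mm above the bench); below them the T space is 26 mm wide and 11 mm high (11 to 22 mm).
- jaw_end (a point): Point on the slot line at the rail's +x end, 165 mm from its origin, on its top. A jaw block (30 x 70 x 22 mm) is fixed near it with a yellow pad (50 wide, 15 mm high) that faces -x and gives way up to 12 mm along +x by a spring of 2 N/mm. Where the last user left it is not measured: the pad's free face is 76 to 112 mm from the rail's origin along x, to be seen or felt.
- carrier: Black board carrier with a green circuit board on top, 100 x 70 x 10 mm (x, y, z), about 0.2 kg, loose on the rail's top, sliding with 1 to 2 N. Origin: centre of its underside; x points to the jaw, 8 to 66 mm short of it. The -x edge is the open side. It is held firmly yet gently when the stud presses it with 4 to 14 N (jaw pushed in 2 to 7 mm); over 20 N harms it.
- stud: Quarter-turn clamping stud, 0.15 kg, 64 mm high. Origin: centre of the underside of its T-foot; z up, x along the foot (and the handle). Foot: 24 (x) x 12 (y) x 7 mm high, two opposite corners cut so that in the T space it turns clockwise (seen from above), stopped some 12 degrees past the quarter turn. Stem 11 mm diameter. In its stand it hangs by the collar, origin 10 mm above the bench.
- stud_handle (a point): Centre of the stud's yellow handle bar, 36 (x) x 12 (y) x 20 mm high, 54 mm above the stud's origin; pinch it across the 12 mm. With the collar on the rail and the foot along the slot the stud's origin is 18 mm above the bench: the foot is still between the lips, so it slides but cannot turn. Pressed down 4 to 6 mm further, the foot is below the lips and turns; at 7 mm it bottoms; do not force it.
- stud_rim (a point): Centre of the underside of the stud's black collar at rest (14 mm above the stud's origin), 28 mm diameter, 12 mm high, sprung on the stem: pressing takes 5.5 N at first and 2.2 N more per mm, 14 to 19 N at 4 to 6 mm. Let go after the quarter turn, the spring draws the foot up to the lips (stud's origin 15 mm above the bench) and friction holds it against 11 N or more along the slot.
- stand: Grey stand fixed to the bench, 150 x 60 x 24 mm, origin at the centre of its underside. Two pockets 29 x 17 mm, long side along x, at x = -40 and +40 mm; the stud hangs in one and the pin in the other, the stud's x within 6 degrees of the stand's x.
- pin: Locating pin with a black knob (18 mm diameter) and a steel flange, 36 mm high, in the stand's other pocket; to be left alone. Origin: centre of its lower end.
- driver: Screwdriver with a blue handle, 160 mm long, lying on the bench; to be left alone. Origin: under its middle.
- swabs: Amber jar with a white cap, 52 mm diameter, 62 mm high; to be left alone. Origin: centre of its underside.
- reel: Flat component reel, blue flanges, 120 mm diameter, 12 mm high, lying on the bench; to be left alone. Origin: centre of its underside.
Things that resemble listed ones, but are neither listed nor needed, are in the scene too. Of the things like the stud, leave any that is blue or pink; of the rest the smaller one is meant.

How it is judged:
By the outcome, as a careful person would: the job done as asked, in the order asked, and still so for the second after the job is handed in, with the robot touching nothing.
It also fails if it takes over 64 s, if anything falls off the work surface, if the arm or the gripper's body presses on something with over 40 N, if the wrist force passes 120 N, or if a joint passes its speed limit or range.

### The arm

A 6-joint arm with a two-finger parallel gripper is mounted at the origin on the work surface. World frame = base frame: x ahead of the robot, y to its left, z up, the work surface at z = 0. Lengths are in mm, angles in rad, forces in N, time in s.
With the tool pointing down it reaches from about 350 to 800 mm from the base axis. Payload 7.3 kg.
Tool frame: the origin (TCP) lies midway between the tips of the shut fingers; the grasp point (between the pads) lies 19 mm behind it; z points along the fingers, y is the line along which they close (so a half turn about z gives the same grasp; the last joint's range is limited). The gripper opens to 85 mm and grips with 20 to 120 N. Pads are 22 mm wide; open, the fingers measure 114 mm over their backs; the gripper's body (76 mm by 85 mm) begins 54 mm behind the grasp point. The pads swing forward as they close: fully open they stand 13 mm farther back than shut.
Start: joints at [-1.264, 0.342, 1.524, -0, 1.275, -0.146], TCP at [229.704, -472.102, 231.322] pointing down, gripper open.
Joint ranges: [-2.53, 2.53], [-0.77, 2.02], [0.04, 2.7], [-1, 4.14], [0.28, 2.66], [-3.11, 3.11]. Speed limits (rad/s): [2.57, 2.57, 3.14, 3.14, 3.14, 3.14].

### API

Orientations are given as a rotation vector (axis times angle).
In Python, from bench import sensors, cams, workorder gives the robot as it stands. The module is installed in compiled form; this text tells all that it offers.
- The arm moves only by the tool servo_tool, never from a script. Its argument "motion" is a list of rows, each an object of numbers: "x", "y", "z": the shift along the tool's x, y, z in m; "wx", "wy", "wz": the turn, a rotation vector about the tool's x, y, z in rad; "hand": the opening, from 0 (shut) to 1 (fully open). In form: [{"x": .., "y": .., "z": .., "wx": .., "wy": .., "wz": .., "hand": ..}, ...]. A call has 1 to 20 rows; each row shifts and turns the commanded pose from where the row before left it, along the tool's axes as they then stand; what a row does not reach is not made up. A row lasts 1/10 s, in which the tool goes at most 50 mm and 8.59 degrees, less where a joint would pass 70% of its speed; a pose out of reach is approached as far as the arm can. A call with a gripper value outside its range is refused whole. The fingers move at their own pace and stop on an object; "grip_force" is the grip in N (left out, the last holds). Time passes only in rows, so rows that do not move let the fingers close. It gives the time, the measured TCP pose, the force, the opening and the grip force at its end, in the units of the state.
- sensors.observe(): the state, without advancing time (a new reading comes with each control period).
- cams.snapshot(name): name is "side" or "top"; returns a dict with "pixels" (384x512x3 uint8, red, green, blue), "fx", "fy", "cx", "cy" (pixels), "k1" (the pictures are not rectified: a ray, as slopes to the right and down, at radius r is drawn at 1 + k1 r^2 times it, then the intrinsics apply), "R" (3x3) and "t" (3): a world point X has camera coordinates R X + t. Camera axes: x right, y down, z forward; pixel columns grow to the right and rows downward; lengths in mm; the calibration is good to about 2 mm. A picture is of the moment at which its call begins. There is no depth.
- workorder.finish_job(): hands the job in; it is judged then, once.
The state is a dict: "time": time; "joint_positions": joint angles; "joint_velocities": joint speeds; "effort": joint torques, N m; "ee_pos": TCP position; "orientation": TCP orientation; "wrist_force": force on the tool from outside, world axes, zero at the start; "torque": the same for the moment, N m; "grip_width": finger opening in mm; "grasp_force": force on a finger pad.
Only numpy, scipy, OpenCV 4.12 (cv2) and the standard library are available. Lean on these libraries where they do the work, as an engineer would, in place of code of your own. Each camera call takes 0.05 s, during which the arm holds its last target. There are 200 camera calls.

## Working session

There is one attempt and no reset: what is moved stays moved. The work goes in short steps, Python scripts to look and compute and a tool call to move; the robot and the scene stay as the last step left them, time stands still between calls to the robot, and variables do not carry over. Pictures are saved under pics/ and viewed, at most 10 in all, crops included, and the job is handed in when it is done.

Besides the shell and the picture viewer there is one more tool, called by a JSON object that holds its "api" and its "payload", one argument or row to a line. servo_tool: Moves the arm, as the interface text tells. Its arguments: {"type":"object","properties":{"motion":{"type":"array"},"grip_force":{"type":"number"}},"required":["motion"]}

```bash
mkdir -p pics; cat > h.py <<'E'
import numpy as np, cv2, pickle
from bench import sensors, cams, workorder
def snap(n,f=None):
    s=cams.snapshot(n)
    pickle.dump(s,open(f'{n}.pkl','wb'))
    if f: cv2.imwrite(f'pics/{f}.png',np.ascontiguousarray(s['pixels'][:,:,::-1]))
    return s
def load(n): return pickle.load(open(f'{n}.pkl','rb'))
def proj(s,X):
    c=np.atleast_2d(X)@np.array(s['R']).T+np.array(s['t']); a=c[:,:2]/c[:,2:]
    a=a*(1+s['k1']*(a**2).sum(1,keepdims=True)); return a*[s['fx'],s['fy']]+[s['cx'],s['cy']]
def w(s,uv,z):
    "pixel -> world point at height z"
    d=(np.atleast_2d(uv)-[s['cx'],s['cy']])/[s['fx'],s['fy']]; a=d.copy()
    for _ in range(30): a=d/(1+s['k1']*(a**2).sum(1,keepdims=True))
    R=np.array(s['R']);t=np.array(s['t']); C=-R.T@t
    r=np.c_[a,np.ones(len(a))]@R
    return C+r*((z-C[2])/r[:,2])[:,None]
def crop(s,u0,v0,u1,v1,k,f):
    p=np.ascontiguousarray(s['pixels'][v0:v1,u0:u1,::-1])
    cv2.imwrite(f'pics/{f}.png',cv2.resize(p,None,fx=k,fy=k,interpolation=cv2.INTER_CUBIC))
E
python3 - <<'E'
from h import *
a=snap('top','top0');b=snap('side','side0')
for s in(a,b): print(s['fx'],s['k1'],-np.array(s['R']).T@s['t'],np.round(s['R'],2).tolist())
o=sensors.observe();print(o)
E
```

```text
384.62776460861767 -0.0821866958830866 [ 486.52380915  -10.29428588 1155.26545618] [[0.0, -1.0, -0.03], [-1.0, -0.0, -0.09], [0.09, 0.03, -1.0]]
370.688352229346 0.03272484486619789 [ 484.54042416 -594.63661285  756.61478527] [[0.98, -0.2, 0.01], [-0.15, -0.74, -0.66], [0.14, 0.64, -0.76]]
{'time': 0.1, 'joint_positions': array([-1.26401723e+00,  3.42619247e-01,  1.52491043e+00, -6.68067338e-06,
        1.27540496e+00, -1.46032588e-01]), 'joint_velocities': array([ 0.00140354, -0.00049858, -0.00205588,  0.00181954,  0.00098825,
        0.0010202 ]), 'effort': array([ 7.77159694e-04, -4.34448516e+01, -2.46490735e+01, -2.32090888e-04,
        4.58239781e-03,  1.44269245e-05]), 'ee_pos': array([ 229.57989118, -471.74818237,  230.71686302]), 'orientation': array([-3.06011390e+00, -7.04916694e-01,  1.79172297e-04]), 'wrist_force': array([ 0.52001772, -0.26386431,  0.22221062]), 'torque': array([0.01902082, 0.00822535, 0.03263451]), 'grasp_force': 0.0, 'grip_width': 85.23864562527997}
```

View pics/top0.png

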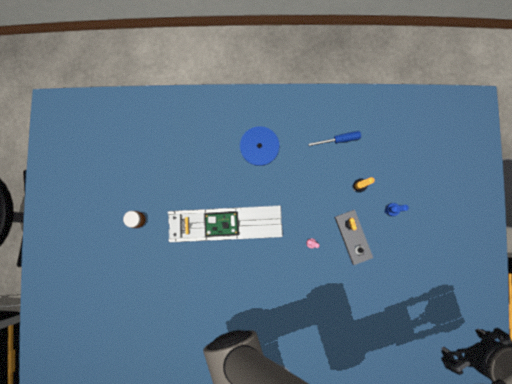

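View pics/side0.png

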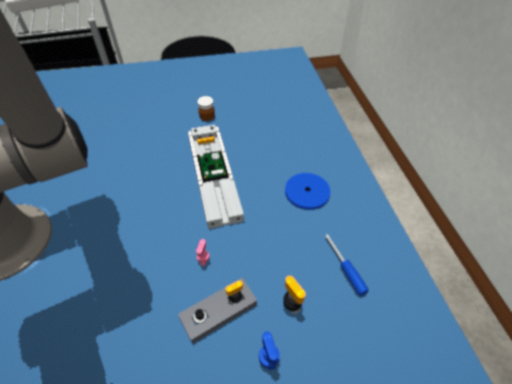

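Candidates (top view): yellow stud in the stand (352,224), a larger yellow one free-standing (365,184), blue (397,210), pink (313,244). By the description I want the smaller yellow one, in the stand. I'll check this in a close crop.

```bash
python3 - <<'E'
from h import *
a=load('top');b=load('side')
p=np.ascontiguousarray(a['pixels'][165:275,295:425,::-1]);q=np.ascontiguousarray(b['pixels'][230:345,175:315,::-1])
r=np.ascontiguousarray(a['pixels'][195:255,160:290,::-1])
f=lambda p,w,h:cv2.resize(p,(w,h),interpolation=cv2.INTER_CUBIC)
cv2.imwrite('pics/c1.png',np.vstack([np.hstack([f(p,400,338),f(q,400,338)]),f(r,800,0 or 260)[:, :]]))
for n,s in(('top',a),('side',b)):
    h=cv2.cvtColor(np.ascontiguousarray(s['pixels']),cv2.COLOR_RGB2HSV)
    m=cv2.inRange(h,(15,120,110),(32,255,255))
    k,_,st,c=cv2.connectedComponentsWithStats(m)
    for i in range(1,k):
        if st[i,4]>15:
            ys,xs=np.where(_==i); cv,V=np.linalg.eigh(np.cov(np.c_[xs,ys].T)); print(n,st[i],c[i].round(1),V[:,1].round(2))
E
```

```text
top [356 178  18  11 115] [364.2 182.7] [-0.92  0.39]
top [185 218   4  16  45] [186.5 225.5] [0.08 1.  ]
top [349 218   8  12  61] [352.3 223.6] [0.3  0.95]
top [509 273   3  68 189] [510.1 304.6] [0.01 1.  ]
top [  8 326   4  58 137] [  9.3 354.9] [-0.01  1.  ]
side [197 136  18   8  99] [205.5 139.6] [-0.98  0.17]
side [286 276  19  27 293] [294.7 288.8] [0.54 0.84]
side [226 281  17  14 152] [234.  287.3] [-0.87  0.5 ]
```

View pics/c1.png

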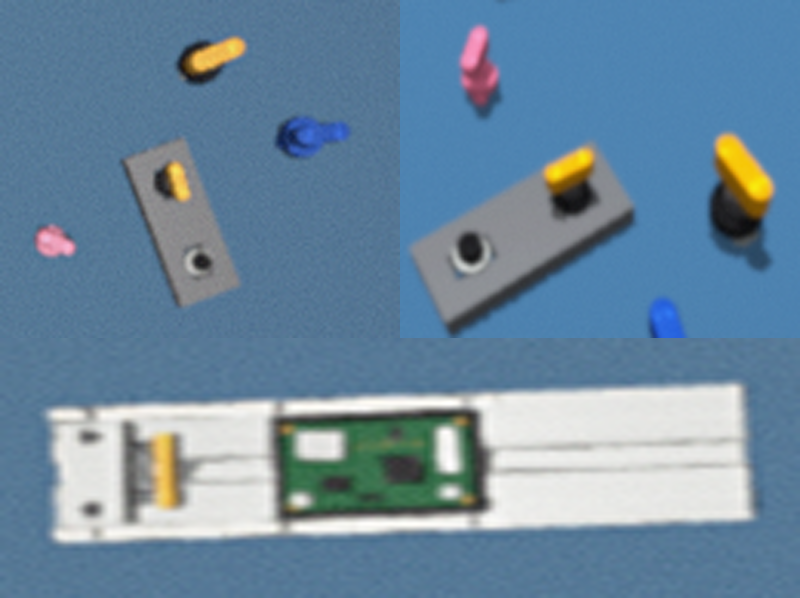

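The crop confirms it: the stud in the stand is the smaller yellow one, its handle at (352,224), and the pin's black knob is at about (360,250). The rail runs from its right end at (282,224) to the jaw at (175,226). The carrier is at (221,224) and the pad at (186,225). Next I fit the models to the masks.

```bash
cat > fit.py <<'E'
from h import *
from scipy.optimize import minimize
from scipy.spatial import ConvexHull
K=4
def up(s,roi):
    u0,v0,u1,v1=roi
    p=np.ascontiguousarray(s['pixels'][v0:v1,u0:u1]); return cv2.resize(p,None,fx=K,fy=K,interpolation=cv2.INTER_CUBIC)
def box(sx,sy,z0,z1,cx=0): return np.array([[cx+a*sx/2,b*sy/2,c] for a in(-1,1) for b in(-1,1) for c in(z0,z1)])
def place(B,p):
    c,s=np.cos(p[2]),np.sin(p[2]); return np.c_[B[:,0]*c-B[:,1]*s+p[0],B[:,0]*s+B[:,1]*c+p[1],B[:,2]]
def mask(s,roi,polys,shape):
    m=np.zeros(shape,np.uint8)
    for P in polys:
        q=(proj(s,P)-[roi[0],roi[1]]+.5)*K-.5; h=cv2.convexHull(q.astype(np.float32))[:,0]
        cv2.fillConvexPoly(m,np.round(h*16).astype(np.int32),1,shift=4)
    return m
def fit(views,boxes,p0,step=(4,4,.05)):
    # views: list of (snap, roi, mask)
    def cost(p):
        return sum((mask(s,r,[place(B,p) for B in boxes],m.shape)!=m).sum() for s,r,m in views)
    best=None
    S=np.vstack([p0]+[np.array(p0)+np.array(step)*e for e in np.eye(3)])
    for _ in range(3):
        o=minimize(cost,S[0],method='Nelder-Mead',options=dict(initial_simplex=S,xatol=.01,fatol=.5,maxiter=400))
        S=np.vstack([o.x]+[o.x+np.array(step)*.4*e for e in np.eye(3)])
    return o.x,o.fun/K/K
def hsv(im): return cv2.cvtColor(im,cv2.COLOR_RGB2HSV)
E
cat > m1.py <<'E'
from fit import *
a=load('top');b=load('side')
ra=(200,195,295,255); rb=(170,150,260,235)
def rm(s,r):
    h=hsv(up(s,r)); return 1-cv2.inRange(h,(95,90,0),(125,255,255))//255
B=[box(330,90,0,32),np.array([[x,y,z] for x in(-50,165) for y in(-45,45) for z in(32,38)])*np.array([1,73/90+.04,1])]
p0=np.r_[w(a,(225,225),32)[0,:2],1.57]; print(p0)
for V in([(a,ra,rm(a,ra))],[(b,rb,rm(b,rb))],[(a,ra,rm(a,ra)),(b,rb,rm(b,rb))]): print('rail',*fit(V,B,p0))
ha=(342,210,362,236); hb=(220,274,250,302)
ym=lambda s,r: cv2.inRange(hsv(up(s,r)),(14,110,95),(34,255,255))//255
H=[box(36,12,54,74)]
p0=np.r_[w(a,(352.3,223.6),70)[0,:2],-1.9+3.14]
for V in([(a,ha,ym(a,ha))],[(b,hb,ym(b,hb))],[(a,ha,ym(a,ha)),(b,hb,ym(b,hb))]): print('stud',*fit(V,H,p0,(4,4,.2)))
sa=(325,200,385,275);
print('stand px->',w(a,[(336,216),(355,211),(373,257),(355,264)],24).round(0).tolist())
E
python3 m1.py
```

```text
[507.36019854 103.15924689   1.57      ]
rail [510.19526686 101.99760809   1.63068244] 162.625
rail [509.43273774 105.66523411   1.63113684] 78.5
rail [509.637041   105.17354897   1.62902699] 272.1875
stud [ 5.11651102e+02 -2.60018064e+02  2.30153832e-01] 13.8125
stud [ 5.09990543e+02 -2.58392000e+02  3.01265394e-01] 28.9375
stud [ 5.10768089e+02 -2.59314627e+02  2.99130769e-01] 49.375
stand px-> [[534.0, -222.0, 24.0], [549.0, -278.0, 24.0], [415.0, -329.0, 24.0], [395.0, -276.0, 24.0]]
```

```bash
cat > go.py <<'E'
from h import *
from scipy.spatial.transform import Rotation as Ro
def delta(x,y,z,yaw=None):
    o=sensors.observe(); R=Ro.from_rotvec(o['orientation']).as_matrix()
    d=R.T@(np.array([x,y,z])-o['ee_pos']); cy=np.arctan2(R[1,0],R[0,0])
    print('t',round(o['time'],2),'pos',o['ee_pos'].round(1),'yaw',cy.round(4),'tilt',R[:,2].round(4),'F',o['wrist_force'].round(1),'T',o['torque'].round(2),'w',o['grip_width'].round(1),'g',round(o['grasp_force'],1))
    print('tool shift mm',d.round(1),'wz',None if yaw is None else round(((cy-yaw+np.pi)%(2*np.pi))-np.pi,3))
E
python3 - <<'E'
from go import *
delta(510.8,-259.3,140,.30)
a=load('top'); b=load('side')
R0=np.array([509.7,104.0]);e=np.array([np.cos(1.63),np.sin(1.63)]);n=np.array([-e[1],e[0]])
def rl(P): return np.round([(P[:,:2]-R0)@e,(P[:,:2]-R0)@n],1)
print('car edges top',rl(w(a,[(204.7,224),(239.1,224)],42)))
print('pad face',rl(w(a,[(188.9,225)],45)),rl(w(b,[(205.5,144.5)],40)))
print('rail end',rl(w(a,[(281.5,224)],32)))
E
```

```text
Traceback (most recent call last):
  File "go.py", line 6, in delta
    print('t',round(o['time'],2),'pos',o['ee_pos'].round(1),'yaw',cy.round(4),'tilt',R[:,2].round(4),'F',o['wrist_force'].round(1),'T',o['torque'].round(2),'w',o['grip_width'].round(1),'g',round(o['grasp_force'],1))
                                                                                                                                                                ^^^^^^^^^^^^^^^^^^^^^
AttributeError: 'float' object has no attribute 'round'
```

```bash
sed -i "s/o\['grip_width'\].round(1)/round(float(o['grip_width']),1)/" go.py; python3 - <<'E'
from go import *
delta(510.8,-259.3,140,.30)
a=load('top'); b=load('side')
R0=np.array([509.7,104.0]);e=np.array([np.cos(1.63),np.sin(1.63)]);n=np.array([-e[1],e[0]])
def rl(P): return np.round([(P[:,:2]-R0)@e,(P[:,:2]-R0)@n],1).tolist()
print('car edges top',rl(w(a,[(204.7,224),(239.1,224)],42)))
print('pad face',rl(w(a,[(188.9,225)],45)),rl(w(b,[(205.5,144.5)],40)))
print('rail end',rl(w(a,[(281.5,224)],32)))
E
```

```text
t 0.1 pos [ 229.6 -471.7  230.7] yaw 0.4528 tilt [-4.0e-04  1.3e-03 -1.0e+00] F [ 0.5 -0.3  0.2] T [0.02 0.01 0.03] w 85.2 g 0.0
tool shift mm [345.8 -67.9  90.9] wz 0.153
car edges top [[57.2, -42.7], [-3.6, 2.0]]
pad face [[103.0], [-3.1]] [[94.3], [2.6]]
rail end [[-165.5], [8.8]]
```

{"api": "servo_tool", "payload": {
  "motion": [
    {"x": 0.0288,"y": -0.0057,"z": 0.0076,"wz": 0.0128,"hand": 0.6},
    {"x": 0.0288,"y": -0.0057,"z": 0.0076,"wz": 0.0128,"hand": 0.6},
    {"x": 0.0288,"y": -0.0057,"z": 0.0076,"wz": 0.0128,"hand": 0.6},
    {"x": 0.0288,"y": -0.0057,"z": 0.0076,"wz": 0.0128,"hand": 0.6},
    {"x": 0.0288,"y": -0.0057,"z": 0.0076,"wz": 0.0128,"hand": 0.6},
    {"x": 0.0288,"y": -0.0057,"z": 0.0076,"wz": 0.0128,"hand": 0.6},
    {"x": 0.0288,"y": -0.0057,"z": 0.0076,"wz": 0.0128,"hand": 0.6},
    {"x": 0.0288,"y": -0.0057,"z": 0.0076,"wz": 0.0128,"hand": 0.6},
    {"x": 0.0288,"y": -0.0057,"z": 0.0076,"wz": 0.0128,"hand": 0.6},
    {"x": 0.0288,"y": -0.0057,"z": 0.0076,"wz": 0.0128,"hand": 0.6},
    {"x": 0.0288,"y": -0.0057,"z": 0.0076,"wz": 0.0128,"hand": 0.6},
    {"x": 0.0288,"y": -0.0057,"z": 0.0076,"wz": 0.0128,"hand": 0.6},
    {"hand": 0.6}
  ]
}}

```text
invalid input at $.motion[0]: expected keys x, y, z, wx, wy, wz, hand
```

```bash
python3 -c "
from go import *
delta(510.8,-259.3,51,.30)"
```

```text
t 0.1 pos [ 229.6 -471.7  230.7] yaw 0.4528 tilt [-4.0e-04  1.3e-03 -1.0e+00] F [ 0.5 -0.3  0.2] T [0.02 0.01 0.03] w 85.2 g 0.0
tool shift mm [345.8 -67.8 179.9] wz 0.153
```

{"api": "servo_tool", "payload": {
  "motion": [
    {"x": 0.0346,"y": -0.0068,"z": 0.009,"wx": 0,"wy": 0,"wz": 0.0153,"hand": 0.6},
    {"x": 0.0346,"y": -0.0068,"z": 0.009,"wx": 0,"wy": 0,"wz": 0.0153,"hand": 0.6},
    {"x": 0.0346,"y": -0.0068,"z": 0.009,"wx": 0,"wy": 0,"wz": 0.0153,"hand": 0.6},
    {"x": 0.0346,"y": -0.0068,"z": 0.009,"wx": 0,"wy": 0,"wz": 0.0153,"hand": 0.6},
    {"x": 0.0346,"y": -0.0068,"z": 0.009,"wx": 0,"wy": 0,"wz": 0.0153,"hand": 0.6},
    {"x": 0.0346,"y": -0.0068,"z": 0.009,"wx": 0,"wy": 0,"wz": 0.0153,"hand": 0.6},
    {"x": 0.0346,"y": -0.0068,"z": 0.009,"wx": 0,"wy": 0,"wz": 0.0153,"hand": 0.6},
    {"x": 0.0346,"y": -0.0068,"z": 0.009,"wx": 0,"wy": 0,"wz": 0.0153,"hand": 0.6},
    {"x": 0.0346,"y": -0.0068,"z": 0.009,"wx": 0,"wy": 0,"wz": 0.0153,"hand": 0.6},
    {"x": 0.0346,"y": -0.0068,"z": 0.009,"wx": 0,"wy": 0,"wz": 0.0153,"hand": 0.6},
    {"x": 0,"y": 0,"z": 0,"wx": 0,"wy": 0,"wz": 0,"hand": 0.6},
    {"x": 0,"y": 0,"z": 0,"wx": 0,"wy": 0,"wz": 0,"hand": 0.6}
  ]
}}

```text
time: 1.3
ee_pos: [524.7, -279.0, 140.5]
orientation: [-3.105, -0.472, 0.002]
wrist_force: [0.7, 0.1, 0.7]
grip_width: 51.3
grasp_force: 0.0
```

```bash
python3 -c "
from go import *
delta(510.8,-259.3,51,.30)"
```

```text
t 1.3 pos [ 524.7 -279.   140.5] yaw 0.3017 tilt [-1.6e-03  7.0e-04 -1.0e+00] F [0.7 0.1 0.7] T [0.   0.04 0.01] w 51.3 g 0.0
tool shift mm [ -7.3 -22.8  89.5] wz 0.002
```

{"api": "servo_tool", "payload": {
  "motion": [
    {"x": -0.0037,"y": -0.0114,"z": 0,"wx": 0,"wy": 0,"wz": 0,"hand": 0.6},
    {"x": -0.0036,"y": -0.0114,"z": 0.01,"wx": 0,"wy": 0,"wz": 0,"hand": 0.6},
    {"x": 0,"y": 0,"z": 0.02,"wx": 0,"wy": 0,"wz": 0,"hand": 0.6},
    {"x": 0,"y": 0,"z": 0.02,"wx": 0,"wy": 0,"wz": 0,"hand": 0.6},
    {"x": 0,"y": 0,"z": 0,"wx": 0,"wy": 0,"wz": 0,"hand": 0.6},
    {"x": 0,"y": 0,"z": 0,"wx": 0,"wy": 0,"wz": 0,"hand": 0.6}
  ]
}}

```text
time: 1.9
ee_pos: [510.5, -260.8, 91.9]
orientation: [3.107, 0.467, -0.0]
wrist_force: [1.0, -0.7, 0.1]
grip_width: 51.4
grasp_force: 0.0
```

```bash
python3 -c "
from go import *
delta(510.8,-259.3,51,.30)
s=snap('side');t=snap('top')
f=lambda p,k:cv2.resize(np.ascontiguousarray(p[:,:,::-1]),(400,400),interpolation=cv2.INTER_CUBIC)
cv2.imwrite('pics/c2.png',np.hstack([f(s['pixels'][200:340,165:305],4),f(t['pixels'][160:280,290:410],4)]))"
```

```text
t 1.9 pos [ 510.5 -260.8   91.9] yaw 0.2986 tilt [-2.e-04 -2.e-04 -1.e+00] F [ 1.  -0.7  0.1] T [-0.02  0.02  0.04] w 51.4 g 0.0
tool shift mm [ 0.8 -1.3 40.9] wz -0.001
```

View pics/c2.png

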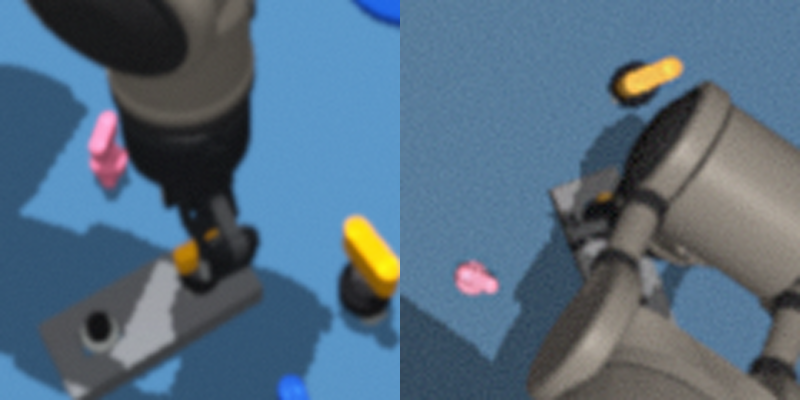

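The fingers straddle the yellow handle (about (195,245) in the left half of the crop). I lower the tool and grip.

{"api": "servo_tool", "payload": {
  "motion": [
    {"x": 0.0008,"y": -0.0013,"z": 0.014,"wx": 0,"wy": 0,"wz": 0,"hand": 0.6},
    {"x": 0,"y": 0,"z": 0.014,"wx": 0,"wy": 0,"wz": 0,"hand": 0.5},
    {"x": 0,"y": 0,"z": 0.012,"wx": 0,"wy": 0,"wz": 0,"hand": 0.4},
    {"x": 0,"y": 0,"z": 0,"wx": 0,"wy": 0,"wz": 0,"hand": 0.3},
    {"x": 0,"y": 0,"z": 0,"wx": 0,"wy": 0,"wz": 0,"hand": 0.0},
    {"x": 0,"y": 0,"z": 0,"wx": 0,"wy": 0,"wz": 0,"hand": 0.0},
    {"x": 0,"y": 0,"z": 0,"wx": 0,"wy": 0,"wz": 0,"hand": 0.0},
    {"x": 0,"y": 0,"z": 0,"wx": 0,"wy": 0,"wz": 0,"hand": 0.0},
    {"x": 0,"y": 0,"z": 0,"wx": 0,"wy": 0,"wz": 0,"hand": 0.0},
    {"x": 0,"y": 0,"z": 0,"wx": 0,"wy": 0,"wz": 0,"hand": 0.0}
  ],
  "grip_force": 60
}}

```text
time: 3.0
ee_pos: [511.7, -258.7, 51.8]
orientation: [3.106, 0.469, 0.001]
wrist_force: [-0.4, -1.1, 1.8]
grip_width: 10.8
grasp_force: 61.8
```

```bash
python3 -c "
from go import *
delta(510.8,-259.3,51,.30)"
```

```text
t 3.0 pos [ 511.7 -258.7   51.8] yaw 0.2998 tilt [ 8.e-04 -6.e-04 -1.e+00] F [-0.4 -1.1  1.8] T [-0.05  0.    0.04] w 10.8 g 61.8
tool shift mm [-1.   0.3  0.8] wz -0.0
```

{"api": "servo_tool", "payload": {
  "motion": [
    {"x": 0,"y": 0,"z": -0.008,"wx": 0,"wy": 0,"wz": 0,"hand": 0.0},
    {"x": 0,"y": 0,"z": -0.016,"wx": 0,"wy": 0,"wz": 0,"hand": 0.0},
    {"x": 0,"y": 0,"z": -0.02,"wx": 0,"wy": 0,"wz": 0,"hand": 0.0},
    {"x": 0,"y": 0,"z": -0.02,"wx": 0,"wy": 0,"wz": 0,"hand": 0.0},
    {"x": 0,"y": 0,"z": -0.01,"wx": 0,"wy": 0,"wz": -0.07,"hand": 0.0},
    {"x": 0,"y": 0,"z": -0.006,"wx": 0,"wy": 0,"wz": -0.12,"hand": 0.0},
    {"x": 0,"y": 0,"z": 0,"wx": 0,"wy": 0,"wz": -0.12,"hand": 0.0},
    {"x": 0,"y": 0,"z": 0,"wx": 0,"wy": 0,"wz": -0.12,"hand": 0.0},
    {"x": 0,"y": 0,"z": 0,"wx": 0,"wy": 0,"wz": -0.12,"hand": 0.0},
    {"x": 0,"y": 0,"z": 0,"wx": 0,"wy": 0,"wz": -0.12,"hand": 0.0},
    {"x": 0,"y": 0,"z": 0,"wx": 0,"wy": 0,"wz": -0.12,"hand": 0.0},
    {"x": 0,"y": 0,"z": 0,"wx": 0,"wy": 0,"wz": -0.12,"hand": 0.0},
    {"x": 0,"y": 0,"z": 0,"wx": 0,"wy": 0,"wz": -0.12,"hand": 0.0},
    {"x": 0,"y": 0,"z": 0,"wx": 0,"wy": 0,"wz": -0.12,"hand": 0.0},
    {"x": 0,"y": 0,"z": 0,"wx": 0,"wy": 0,"wz": -0.12,"hand": 0.0},
    {"x": 0,"y": 0,"z": 0,"wx": 0,"wy": 0,"wz": -0.06,"hand": 0.0},
    {"x": 0,"y": 0,"z": 0,"wx": 0,"wy": 0,"wz": 0,"hand": 0.0},
    {"x": 0,"y": 0,"z": 0,"wx": 0,"wy": 0,"wz": 0,"hand": 0.0}
  ]
}}

```text
time: 4.8
ee_pos: [511.4, -258.4, 131.4]
orientation: [-2.157, -2.284, 0.0]
wrist_force: [-0.2, 0.4, -1.8]
grip_width: 10.8
grasp_force: 61.3
```

```bash
python3 -c "
from go import *
delta(514.6,22,132,1.63)"
```

```text
t 4.8 pos [ 511.4 -258.4  131.4] yaw 1.628 tilt [-1.e-04  1.e-04 -1.e+00] F [-0.2  0.4 -1.8] T [ 0.02  0.02 -0.02] w 10.8 g 61.3
tool shift mm [279.8  19.3  -0.5] wz -0.002
```

{"api": "servo_tool", "payload": {
  "motion": [
    {"x": 0.02,"y": 0.0014,"z": 0,"wx": 0,"wy": 0,"wz": 0,"hand": 0.0},
    {"x": 0.03,"y": 0.002,"z": 0,"wx": 0,"wy": 0,"wz": 0,"hand": 0.0},
    {"x": 0.03,"y": 0.002,"z": 0,"wx": 0,"wy": 0,"wz": 0,"hand": 0.0},
    {"x": 0.03,"y": 0.002,"z": 0,"wx": 0,"wy": 0,"wz": 0,"hand": 0.0},
    {"x": 0.03,"y": 0.002,"z": 0,"wx": 0,"wy": 0,"wz": 0,"hand": 0.0},
    {"x": 0.03,"y": 0.002,"z": 0,"wx": 0,"wy": 0,"wz": 0,"hand": 0.0},
    {"x": 0.03,"y": 0.002,"z": 0,"wx": 0,"wy": 0,"wz": 0,"hand": 0.0},
    {"x": 0.03,"y": 0.002,"z": 0,"wx": 0,"wy": 0,"wz": 0,"hand": 0.0},
    {"x": 0.03,"y": 0.002,"z": 0,"wx": 0,"wy": 0,"wz": 0,"hand": 0.0},
    {"x": 0.02,"y": 0.0019,"z": 0,"wx": 0,"wy": 0,"wz": -0.002,"hand": 0.0},
    {"x": 0,"y": 0,"z": 0,"wx": 0,"wy": 0,"wz": 0,"hand": 0.0},
    {"x": 0,"y": 0,"z": 0,"wx": 0,"wy": 0,"wz": 0,"hand": 0.0}
  ]
}}

```text
time: 6.0
ee_pos: [513.8, 22.8, 131.4]
orientation: [2.151, 2.289, -0.0]
wrist_force: [0.8, 0.0, -1.6]
grip_width: 10.7
grasp_force: 61.3
```

```bash
python3 -c "
from go import *
delta(514.6,22,132,1.63)"
```

```text
t 6.0 pos [513.8  22.8 131.4] yaw 1.6328 tilt [-1.e-04 -3.e-04 -1.e+00] F [ 0.8  0.  -1.6] T [ 0.   -0.03  0.01] w 10.7 g 61.3
tool shift mm [-0.8  0.7 -0.6] wz 0.003
```

{"api": "servo_tool", "payload": {
  "motion": [
    {"x": -0.0008,"y": 0.0007,"z": 0.02,"wx": 0,"wy": 0,"wz": 0.002,"hand": 0.0},
    {"x": 0,"y": 0,"z": 0.02,"wx": 0,"wy": 0,"wz": 0,"hand": 0.0},
    {"x": 0,"y": 0,"z": 0.01,"wx": 0,"wy": 0,"wz": 0,"hand": 0.0},
    {"x": 0,"y": 0,"z": 0,"wx": 0,"wy": 0,"wz": 0,"hand": 0.0},
    {"x": 0,"y": 0,"z": 0,"wx": 0,"wy": 0,"wz": 0,"hand": 0.0}
  ]
}}

```text
time: 6.5
ee_pos: [515.2, 20.9, 81.7]
orientation: [2.156, 2.285, 0.0]
wrist_force: [-0.6, -0.6, -0.9]
grip_width: 10.8
grasp_force: 61.3
```

```bash
python3 -c "
from go import *
delta(514.6,22,60,1.63)
s=snap('side')
crop(s,165,120,265,240,5,'c3')
t=snap('top');crop(t,180,180,310,260,5,'c4')"
```

```text
t 6.5 pos [515.2  20.9  81.7] yaw 1.629 tilt [ 4.e-04 -2.e-04 -1.e+00] F [-0.6 -0.6 -0.9] T [-0.01 -0.05 -0.03] w 10.8 g 61.3
tool shift mm [ 1.1 -0.6 21.7] wz -0.001
```

View pics/c3.png

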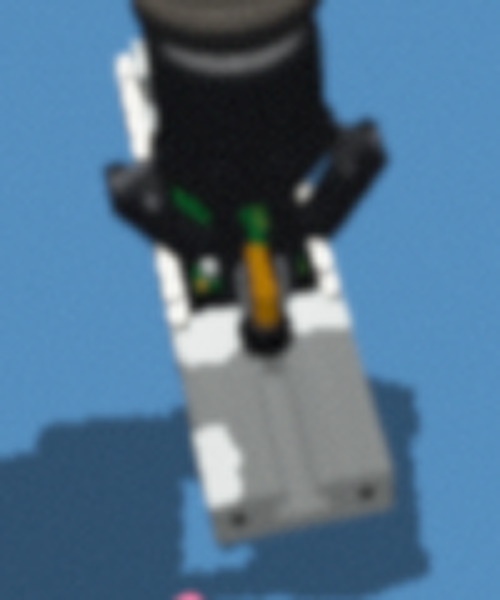

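The stud hangs over the slot: its handle is at crop (262,285), its collar at (265,330), and the slot runs down towards (300,490). I overlay the model to check the lateral fit.

```bash
python3 - <<'E'
from fit import *
s=load('side')
R0=np.array([509.7,104.0]);e=np.array([np.cos(1.63),np.sin(1.63)]);n=np.array([-e[1],e[0]])
P=lambda x,y,z:np.r_[R0+e*x+n*y,z]
u0,v0,k=195,170,12
im=np.ascontiguousarray(s['pixels'][170:220,195:250,::-1]);im=cv2.resize(im,None,fx=k,fy=k,interpolation=cv2.INTER_CUBIC)
px=lambda X:np.int32((proj(s,X)-[u0,v0]+.5)*k-.5)
for y in(-9.5,9.5,-7,7): cv2.polylines(im,[px([P(-165,y,32),P(-85,y,32)])],0,(0,0,255) if abs(y)>8 else(255,0,255),1)
c=np.array([515.2,20.9]);zo=81.7-41.8
T=np.linspace(0,2*np.pi,40)
for z in(14,26): cv2.polylines(im,[px([np.r_[c+14*np.array([np.cos(t),np.sin(t)]),zo+z] for t in T])],1,(0,255,0),1)
cv2.polylines(im,[px([np.r_[c+e*a*18+n*b*6,zo+64] for a,b in((1,1),(1,-1),(-1,-1),(-1,1))])],1,(255,255,0),1)
cv2.imwrite('pics/c5.png',im)
r=(200,160,240,200);m=cv2.inRange(hsv(up(s,r)),(14,110,80),(34,255,255))//255
ys,xs=np.where(m);print(xs.mean()/K+r[0],ys.mean()/K+r[1],m.sum()/16)
print(fit([(s,r,m)],[box(36,12,zo+44,zo+54+10)],[515,21,1.63],(2,2,.05)))
E
```

```text
216.96540880503144 176.8948287910552 89.4375
(array([514.70584776,  19.88852079,   1.56642091]), np.float64(11.625))
```

View pics/c5.png

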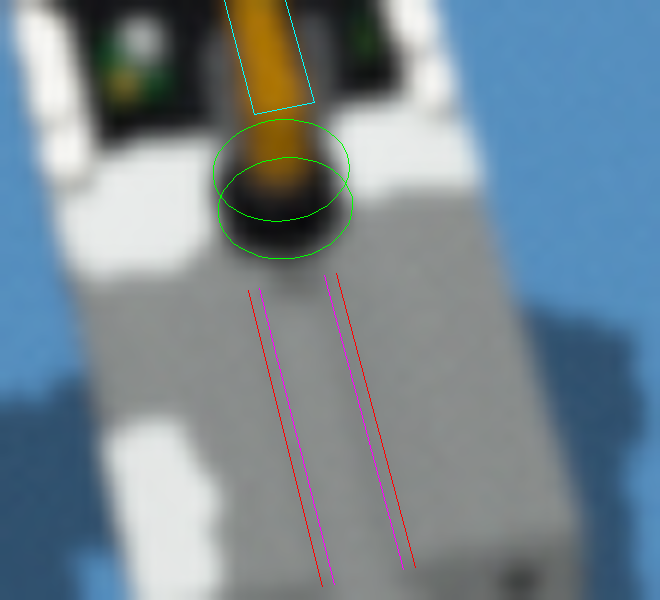

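The overlay shows the collar within about 0.5 mm of the slot line. I lower the stud slowly.

{"api": "servo_tool", "payload": {
  "motion": [
    {"x": 0.0,"y": -0.0003,"z": 0.004,"wx": 0,"wy": 0,"wz": 0,"hand": 0.0},
    {"x": 0,"y": 0,"z": 0.004,"wx": 0,"wy": 0,"wz": 0,"hand": 0.0},
    {"x": 0,"y": 0,"z": 0.003,"wx": 0,"wy": 0,"wz": 0,"hand": 0.0},
    {"x": 0,"y": 0,"z": 0.002,"wx": 0,"wy": 0,"wz": 0,"hand": 0.0},
    {"x": 0,"y": 0,"z": 0.002,"wx": 0,"wy": 0,"wz": 0,"hand": 0.0},
    {"x": 0,"y": 0,"z": 0,"wx": 0,"wy": 0,"wz": 0,"hand": 0.0}
  ]
}}

```text
time: 7.2
ee_pos: [514.9, 21.4, 66.1]
orientation: [2.155, 2.286, 0.0]
wrist_force: [1.2, -0.2, -2.2]
grip_width: 10.8
grasp_force: 61.2
```

```bash
python3 -c "
from go import *
delta(514.6,22,60,1.63)"
```

```text
t 7.2 pos [514.9  21.4  66.1] yaw 1.6298 tilt [ 5.e-04 -1.e-04 -1.e+00] F [ 1.2 -0.2 -2.2] T [ 0.04 -0.43  0.01] w 10.8 g 61.2
tool shift mm [ 0.7 -0.3  6.1] wz -0.0
```

{"api": "servo_tool", "payload": {
  "motion": [
    {"x": 0.0,"y": 0.0003,"z": 0.002,"wx": 0,"wy": 0,"wz": 0,"hand": 0.0},
    {"x": 0,"y": 0,"z": 0.002,"wx": 0,"wy": 0,"wz": 0,"hand": 0.0},
    {"x": 0,"y": 0,"z": 0.001,"wx": 0,"wy": 0,"wz": 0,"hand": 0.0},
    {"x": 0,"y": 0,"z": 0.001,"wx": 0,"wy": 0,"wz": 0,"hand": 0.0},
    {"x": 0,"y": 0,"z": 0,"wx": 0,"wy": 0,"wz": 0,"hand": 0.0}
  ]
}}

```text
time: 7.7
ee_pos: [514.9, 21.4, 60.1]
orientation: [-2.155, -2.286, 0.0]
wrist_force: [2.4, 0.7, -1.7]
grip_width: 10.5
grasp_force: 61.2
```

```bash
python3 -c "
from go import *
delta(514.6,22,60,1.63)"
```

```text
t 7.7 pos [514.9  21.4  60.1] yaw 1.6298 tilt [-1.e-04 -1.e-04 -1.e+00] F [ 2.4  0.7 -1.7] T [ 0.05 -0.32 -0.01] w 10.5 g 61.2
tool shift mm [ 0.7 -0.3  0.1] wz -0.0
```

{"api": "servo_tool", "payload": {
  "motion": [
    {"x": 0.0,"y": 0.0004,"z": 0,"wx": 0,"wy": 0,"wz": 0,"hand": 0.0},
    {"x": 0.005,"y": 0,"z": 0,"wx": 0,"wy": 0,"wz": 0,"hand": 0.0},
    {"x": 0.005,"y": 0,"z": 0,"wx": 0,"wy": 0,"wz": 0,"hand": 0.0},
    {"x": 0.005,"y": 0,"z": 0,"wx": 0,"wy": 0,"wz": 0,"hand": 0.0},
    {"x": 0.004,"y": 0,"z": 0,"wx": 0,"wy": 0,"wz": 0,"hand": 0.0},
    {"x": 0.001,"y": 0,"z": 0,"wx": 0,"wy": 0,"wz": 0,"hand": 0.0},
    {"x": 0.0005,"y": 0,"z": 0,"wx": 0,"wy": 0,"wz": 0,"hand": 0.0}
  ]
}}

```text
time: 8.4
ee_pos: [514.1, 42.1, 60.3]
orientation: [2.154, 2.286, -0.0]
wrist_force: [1.5, 0.1, -1.7]
grip_width: 10.6
grasp_force: 61.3
```

{"api": "servo_tool", "payload": {
  "motion": [
    {"x": 0.003,"y": 0,"z": 0,"wx": 0,"wy": 0,"wz": 0,"hand": 0.0},
    {"x": 0.003,"y": 0,"z": 0,"wx": 0,"wy": 0,"wz": 0,"hand": 0.0},
    {"x": 0.003,"y": 0,"z": 0,"wx": 0,"wy": 0,"wz": 0,"hand": 0.0},
    {"x": 0.003,"y": 0,"z": 0,"wx": 0,"wy": 0,"wz": 0,"hand": 0.0},
    {"x": 0.003,"y": 0,"z": 0,"wx": 0,"wy": 0,"wz": 0,"hand": 0.0},
    {"x": 0.003,"y": 0,"z": 0,"wx": 0,"wy": 0,"wz": 0,"hand": 0.0}
  ]
}}

```text
time: 9.0
ee_pos: [513.1, 60.0, 60.3]
orientation: [2.155, 2.286, -0.0]
wrist_force: [-0.1, -0.8, -1.0]
grip_width: 10.7
grasp_force: 61.3
```

```bash
python3 -c "
from go import *
delta(512.6,76,60,1.63)"
```

```text
t 9.0 pos [513.1  60.   60.3] yaw 1.6298 tilt [ 0.e+00 -2.e-04 -1.e+00] F [-0.1 -0.8 -1. ] T [-0.2  -0.02  0.01] w 10.7 g 61.3
tool shift mm [16.   0.5  0.3] wz -0.0
```

{"api": "servo_tool", "payload": {
  "motion": [
    {"x": 0.004,"y": 0,"z": 0,"wx": 0,"wy": 0,"wz": 0,"hand": 0.0},
    {"x": 0.004,"y": 0,"z": 0,"wx": 0,"wy": 0,"wz": 0,"hand": 0.0},
    {"x": 0.004,"y": 0,"z": 0,"wx": 0,"wy": 0,"wz": 0,"hand": 0.0},
    {"x": 0.004,"y": 0,"z": 0,"wx": 0,"wy": 0,"wz": 0,"hand": 0.0},
    {"x": 0.002,"y": 0,"z": 0,"wx": 0,"wy": 0,"wz": 0,"hand": 0.0},
    {"x": 0.001,"y": 0,"z": 0,"wx": 0,"wy": 0,"wz": 0,"hand": 0.0}
  ]
}}

```text
time: 9.6
ee_pos: [512.0, 79.0, 60.3]
orientation: [2.154, 2.286, 0.0]
wrist_force: [1.1, -1.3, -1.7]
grip_width: 10.8
grasp_force: 61.2
```

{"api": "servo_tool", "payload": {
  "motion": [
    {"x": 0.001,"y": 0,"z": 0,"wx": 0,"wy": 0,"wz": 0,"hand": 0.0},
    {"x": 0.001,"y": 0,"z": 0,"wx": 0,"wy": 0,"wz": 0,"hand": 0.0},
    {"x": 0.001,"y": 0,"z": 0,"wx": 0,"wy": 0,"wz": 0,"hand": 0.0}
  ]
}}

```text
time: 9.9
ee_pos: [511.9, 81.7, 60.3]
orientation: [2.155, 2.286, 0.0]
wrist_force: [0.2, -1.2, -2.1]
grip_width: 10.6
grasp_force: 61.2
```

{"api": "servo_tool", "payload": {
  "motion": [
    {"x": 0.001,"y": 0,"z": 0,"wx": 0,"wy": 0,"wz": 0,"hand": 0.0},
    {"x": 0.001,"y": 0,"z": 0,"wx": 0,"wy": 0,"wz": 0,"hand": 0.0}
  ]
}}

```text
time: 10.1
ee_pos: [511.8, 83.8, 60.3]
orientation: [2.155, 2.286, 0.0]
wrist_force: [0.7, -1.5, -1.6]
grip_width: 10.9
grasp_force: 61.2
```

{"api": "servo_tool", "payload": {
  "motion": [
    {"x": 0.001,"y": 0,"z": 0,"wx": 0,"wy": 0,"wz": 0,"hand": 0.0},
    {"x": 0.001,"y": 0,"z": 0,"wx": 0,"wy": 0,"wz": 0,"hand": 0.0}
  ]
}}

```text
time: 10.3
ee_pos: [511.7, 85.8, 60.3]
orientation: [2.155, 2.286, 0.0]
wrist_force: [1.1, -1.3, -2.2]
grip_width: 11.1
grasp_force: 61.2
```

{"api": "servo_tool", "payload": {
  "motion": [
    {"x": 0.001,"y": 0,"z": 0,"wx": 0,"wy": 0,"wz": 0,"hand": 0.0},
    {"x": 0.001,"y": 0,"z": 0,"wx": 0,"wy": 0,"wz": 0,"hand": 0.0}
  ]
}}

```text
time: 10.5
ee_pos: [511.5, 87.8, 60.3]
orientation: [2.155, 2.286, 0.0]
wrist_force: [1.1, -1.5, -1.3]
grip_width: 10.3
grasp_force: 61.2
```

{"api": "servo_tool", "payload": {
  "motion": [
    {"x": 0.001,"y": 0,"z": 0,"wx": 0,"wy": 0,"wz": 0,"hand": 0.0},
    {"x": 0.0005,"y": 0,"z": 0,"wx": 0,"wy": 0,"wz": 0,"hand": 0.0}
  ]
}}

```text
time: 10.7
ee_pos: [511.4, 89.3, 60.3]
orientation: [2.155, 2.286, 0.0]
wrist_force: [2.2, -1.2, -2.0]
grip_width: 10.8
grasp_force: 61.2
```

{"api": "servo_tool", "payload": {
  "motion": [
    {"x": 0.001,"y": 0,"z": 0,"wx": 0,"wy": 0,"wz": 0,"hand": 0.0},
    {"x": 0.0005,"y": 0.0002,"z": 0,"wx": 0,"wy": 0,"wz": 0,"hand": 0.0}
  ]
}}

```text
time: 10.9
ee_pos: [511.4, 90.8, 60.3]
orientation: [-2.155, -2.286, 0.0]
wrist_force: [0.5, -1.6, -2.4]
grip_width: 10.7
grasp_force: 61.2
```

{"api": "servo_tool", "payload": {
  "motion": [
    {"x": 0.001,"y": 0,"z": 0,"wx": 0,"wy": 0,"wz": 0,"hand": 0.0},
    {"x": 0.0005,"y": 0.0002,"z": 0,"wx": 0,"wy": 0,"wz": 0,"hand": 0.0}
  ]
}}

```text
time: 11.1
ee_pos: [511.3, 92.4, 60.2]
orientation: [-2.155, -2.286, 0.001]
wrist_force: [0.6, -1.7, -1.1]
grip_width: 10.6
grasp_force: 61.3
```

{"api": "servo_tool", "payload": {
  "motion": [
    {"x": 0.001,"y": 0,"z": 0,"wx": 0,"wy": 0,"wz": 0,"hand": 0.0},
    {"x": 0.0005,"y": 0,"z": 0,"wx": 0,"wy": 0,"wz": 0,"hand": 0.0}
  ]
}}

```text
time: 11.3
ee_pos: [511.3, 93.9, 60.3]
orientation: [-2.155, -2.286, 0.0]
wrist_force: [0.1, -1.5, -2.4]
grip_width: 10.7
grasp_force: 61.4
```

{"api": "servo_tool", "payload": {
  "motion": [
    {"x": 0.001,"y": 0,"z": 0,"wx": 0,"wy": 0,"wz": 0,"hand": 0.0},
    {"x": 0.0005,"y": 0.0,"z": 0,"wx": 0,"wy": 0,"wz": 0,"hand": 0.0}
  ]
}}

```text
time: 11.5
ee_pos: [511.2, 95.4, 60.3]
orientation: [-2.155, -2.286, 0.0]
wrist_force: [-0.2, -1.3, -0.5]
grip_width: 10.6
grasp_force: 61.4
```

{"api": "servo_tool", "payload": {
  "motion": [
    {"x": 0.001,"y": 0,"z": 0,"wx": 0,"wy": 0,"wz": 0,"hand": 0.0},
    {"x": 0.0005,"y": 0.0,"z": 0,"wx": 0,"wy": 0,"wz": 0,"hand": 0.0}
  ]
}}

```text
time: 11.7
ee_pos: [511.2, 96.9, 60.2]
orientation: [-2.155, -2.286, 0.0]
wrist_force: [0.3, -1.5, -0.6]
grip_width: 10.8
grasp_force: 61.4
```

```bash
python3 -c "
from go import *
delta(512.6,76,60,1.63)
s=snap('side');t=snap('top')
f=lambda p,w,h:cv2.resize(np.ascontiguousarray(p[:,:,::-1]),(w,h),interpolation=cv2.INTER_CUBIC)
cv2.imwrite('pics/c6.png',np.hstack([f(s['pixels'][115:215,175:245],350,500),f(t['pixels'][190:260,160:223],450,500)]))"
```

```text
t 11.7 pos [511.2  96.9  60.2] yaw 1.6299 tilt [-2.e-04 -0.e+00 -1.e+00] F [ 0.3 -1.5 -0.6] T [-0.3  -0.   -0.04] w 10.8 g 61.4
tool shift mm [-20.9   0.2   0.2] wz -0.0
```

View pics/c6.png

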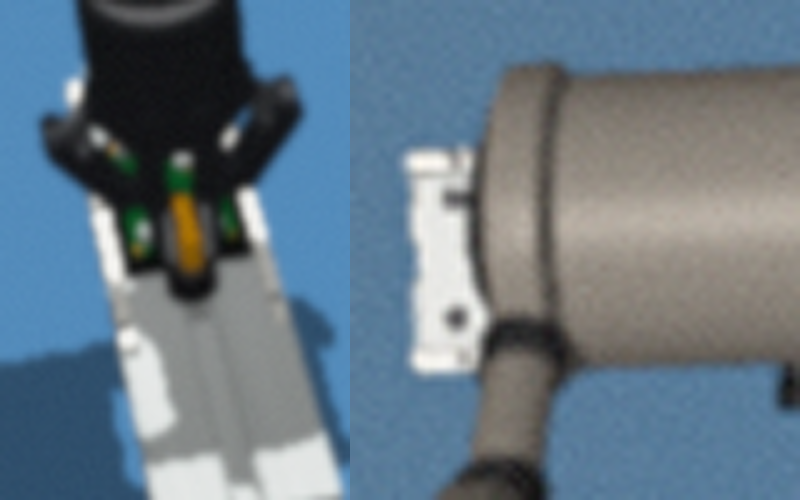

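The collar, at left-crop (192,290), is against the carrier's edge at (185,265) and is pushing it; the pad is hidden behind the arm. I carry on by feel.

{"api": "servo_tool", "payload": {
  "motion": [
    {"x": 0.001,"y": 0,"z": 0,"wx": 0,"wy": 0,"wz": 0,"hand": 0.0},
    {"x": 0.0005,"y": 0.0,"z": 0,"wx": 0,"wy": 0,"wz": 0,"hand": 0.0}
  ]
}}

```text
time: 12.0
ee_pos: [511.1, 98.3, 60.2]
orientation: [-2.155, -2.286, 0.0]
wrist_force: [0.2, -1.2, -0.6]
grip_width: 10.6
grasp_force: 61.4
```

{"api": "servo_tool", "payload": {
  "motion": [
    {"x": 0.001,"y": 0,"z": 0,"wx": 0,"wy": 0,"wz": 0,"hand": 0.0},
    {"x": 0.0005,"y": 0.0,"z": 0,"wx": 0,"wy": 0,"wz": 0,"hand": 0.0}
  ]
}}

```text
time: 12.2
ee_pos: [511.1, 99.6, 60.3]
orientation: [2.155, 2.286, -0.001]
wrist_force: [0.7, -2.8, 0.2]
grip_width: 10.5
grasp_force: 61.4
```

{"api": "servo_tool", "payload": {
  "motion": [
    {"x": 0.001,"y": 0,"z": 0,"wx": 0,"wy": 0,"wz": 0,"hand": 0.0},
    {"x": 0.0005,"y": 0.0,"z": 0,"wx": 0,"wy": 0,"wz": 0,"hand": 0.0}
  ]
}}

```text
time: 12.4
ee_pos: [511.0, 100.9, 60.3]
orientation: [2.154, 2.286, -0.001]
wrist_force: [-0.2, -5.8, -0.7]
grip_width: 10.6
grasp_force: 61.4
```

{"api": "servo_tool", "payload": {
  "motion": [
    {"x": 0.001,"y": 0,"z": 0,"wx": 0,"wy": 0,"wz": 0,"hand": 0.0},
    {"x": 0.001,"y": 0.0,"z": 0,"wx": 0,"wy": 0,"wz": 0,"hand": 0.0},
    {"x": 0.0,"y": 0.0,"z": 0,"wx": 0,"wy": 0,"wz": 0,"hand": 0.0}
  ]
}}

```text
time: 12.7
ee_pos: [511.0, 102.4, 60.3]
orientation: [2.154, 2.286, -0.002]
wrist_force: [0.0, -6.8, -0.3]
grip_width: 10.5
grasp_force: 61.4
```

```bash
python3 -c "
from go import *
delta(512.6,103,55,1.63)"
```

```text
t 12.7 pos [511.  102.4  60.3] yaw 1.6302 tilt [ 0.     -0.0016 -1.    ] F [ 0.  -6.8 -0.3] T [-1.44  0.02  0.01] w 10.5 g 61.4
tool shift mm [0.5 1.7 5.3] wz 0.0
```

{"api": "servo_tool", "payload": {
  "motion": [
    {"x": 0.0007,"y": 0,"z": 0.001,"wx": 0,"wy": 0,"wz": 0,"hand": 0.0},
    {"x": 0,"y": 0.0,"z": 0.001,"wx": 0,"wy": 0,"wz": 0,"hand": 0.0},
    {"x": 0.0,"y": 0.0,"z": 0.001,"wx": 0,"wy": 0,"wz": 0,"hand": 0.0},
    {"x": 0.0,"y": 0.0,"z": 0,"wx": 0,"wy": 0,"wz": 0,"hand": 0.0}
  ],
  "grip_force": 80
}}

```text
time: 13.1
ee_pos: [511.1, 102.6, 58.1]
orientation: [2.153, 2.285, -0.002]
wrist_force: [-2.3, -10.3, 8.4]
grip_width: 10.3
grasp_force: 83.9
```

{"api": "servo_tool", "payload": {
  "motion": [
    {"x": 0,"y": 0,"z": 0.001,"wx": 0,"wy": 0,"wz": 0,"hand": 0.0},
    {"x": 0,"y": 0.0,"z": 0.001,"wx": 0,"wy": 0,"wz": 0,"hand": 0.0},
    {"x": 0.0,"y": 0.0,"z": 0,"wx": 0,"wy": 0,"wz": 0,"hand": 0.0},
    {"x": 0.0,"y": 0.0,"z": 0,"wx": 0,"wy": 0,"wz": 0,"hand": 0.0}
  ]
}}

```text
time: 13.5
ee_pos: [511.1, 102.6, 56.6]
orientation: [2.153, 2.285, -0.002]
wrist_force: [-3.6, -10.2, 11.1]
grip_width: 10.6
grasp_force: 84.4
```

```bash
python3 -c "
from go import *
delta(512.6,103,55,1.63)"
```

```text
t 13.5 pos [511.1 102.6  56.6] yaw 1.6303 tilt [ 9.0e-04 -2.2e-03 -1.0e+00] F [ -3.6 -10.2  11.1] T [-1.97  0.75  0.  ] w 10.6 g 84.4
tool shift mm [0.3 1.5 1.6] wz 0.0
```

{"api": "servo_tool", "payload": {
  "motion": [
    {"x": 0,"y": -0.0004,"z": 0.001,"wx": 0,"wy": 0,"wz": 0,"hand": 0.0},
    {"x": 0,"y": 0.0,"z": 0.0011,"wx": 0,"wy": 0,"wz": 0,"hand": 0.0},
    {"x": 0.0,"y": 0.0,"z": 0,"wx": 0,"wy": 0,"wz": 0,"hand": 0.0},
    {"x": 0.0,"y": 0.0,"z": 0,"wx": 0,"wy": 0,"wz": 0,"hand": 0.0}
  ]
}}

```text
time: 13.9
ee_pos: [511.1, 102.6, 55.0]
orientation: [2.152, 2.284, -0.0]
wrist_force: [-3.6, -10.2, 15.0]
grip_width: 10.4
grasp_force: 84.9
```

```bash
python3 -c "
from go import *
delta(512.6,103,55,1.63)"
```

```text
t 13.9 pos [511.1 102.6  55. ] yaw 1.6303 tilt [ 0.0019 -0.0022 -1.    ] F [ -3.6 -10.2  15. ] T [-1.98  0.71 -0.  ] w 10.4 g 84.9
tool shift mm [ 0.3  1.5 -0. ] wz 0.0
```

{"api": "servo_tool", "payload": {
  "motion": [
    {"x": 0,"y": 0.0001,"z": 0,"wx": 0,"wy": 0,"wz": 0.08,"hand": 0.0},
    {"x": 0,"y": 0.0001,"z": 0,"wx": 0,"wy": 0,"wz": 0.08,"hand": 0.0},
    {"x": 0.0,"y": 0.0001,"z": 0,"wx": 0,"wy": 0,"wz": 0.08,"hand": 0.0},
    {"x": 0.0,"y": 0.0001,"z": 0,"wx": 0,"wy": 0,"wz": 0.08,"hand": 0.0},
    {"x": 0.0,"y": 0.0,"z": 0,"wx": 0,"wy": 0,"wz": 0,"hand": 0.0}
  ]
}}

```text
time: 14.4
ee_pos: [511.4, 102.7, 55.0]
orientation: [2.491, 1.91, 0.0]
wrist_force: [-3.7, -11.1, 14.4]
grip_width: 10.0
grasp_force: 84.9
```

```bash
python3 -c "
from go import *
delta(512.6,103,55,.06)"
```

```text
t 14.4 pos [511.4 102.7  55. ] yaw 1.3082 tilt [ 0.0017 -0.002  -1.    ] F [ -3.7 -11.1  14.4] T [-1.93  0.75 -0.09] w 10.0 g 84.9
tool shift mm [ 0.6  1.1 -0. ] wz 1.248
```

{"api": "servo_tool", "payload": {
  "motion": [
    {"x": 0,"y": 0.0001,"z": 0,"wx": 0,"wy": 0,"wz": 0.1,"hand": 0.0},
    {"x": 0,"y": 0.0001,"z": 0,"wx": 0,"wy": 0,"wz": 0.1,"hand": 0.0},
    {"x": 0.0,"y": 0.0001,"z": 0,"wx": 0,"wy": 0,"wz": 0.1,"hand": 0.0},
    {"x": 0.0,"y": 0.0001,"z": 0,"wx": 0,"wy": 0,"wz": 0.1,"hand": 0.0},
    {"x": 0.0,"y": 0.0001,"z": 0,"wx": 0,"wy": 0,"wz": 0.1,"hand": 0.0},
    {"x": 0.0,"y": 0.0001,"z": 0,"wx": 0,"wy": 0,"wz": 0.1,"hand": 0.0},
    {"x": 0.0,"y": 0.0,"z": 0,"wx": 0,"wy": 0,"wz": 0,"hand": 0.0}
  ]
}}

```text
time: 15.1
ee_pos: [511.6, 102.4, 54.9]
orientation: [2.945, 1.088, 0.0]
wrist_force: [-5.4, -9.0, 14.9]
grip_width: 10.1
grasp_force: 84.9
```

```bash
python3 -c "
from go import *
delta(512.6,103,55,.06)"
```

```text
t 15.1 pos [511.6 102.4  54.9] yaw 0.7076 tilt [ 0.001  -0.0021 -1.    ] F [-5.4 -9.  14.9] T [-1.9   0.86 -0.07] w 10.1 g 84.9
tool shift mm [ 1.2  0.2 -0.1] wz 0.648
```

{"api": "servo_tool", "payload": {
  "motion": [
    {"x": -0.0003,"y": -0.0003,"z": 0,"wx": 0,"wy": 0,"wz": 0.1,"hand": 0.0},
    {"x": 0,"y": 0,"z": 0,"wx": 0,"wy": 0,"wz": 0.1,"hand": 0.0},
    {"x": 0.0,"y": 0,"z": 0,"wx": 0,"wy": 0,"wz": 0.1,"hand": 0.0},
    {"x": 0.0,"y": 0,"z": 0,"wx": 0,"wy": 0,"wz": 0.1,"hand": 0.0},
    {"x": 0.0,"y": 0,"z": 0,"wx": 0,"wy": 0,"wz": 0.1,"hand": 0.0},
    {"x": 0.0,"y": 0,"z": 0,"wx": 0,"wy": 0,"wz": 0.1,"hand": 0.0},
    {"x": 0.0,"y": 0.0,"z": 0,"wx": 0,"wy": 0,"wz": 0.05,"hand": 0.0},
    {"x": 0.0,"y": 0.0,"z": 0,"wx": 0,"wy": 0,"wz": 0,"hand": 0.0},
    {"x": 0.0,"y": 0.0,"z": 0,"wx": 0,"wy": 0,"wz": 0,"hand": 0.0}
  ]
}}

```text
time: 16.0
ee_pos: [511.5, 102.1, 55.0]
orientation: [3.138, 0.095, 0.003]
wrist_force: [-3.7, -10.3, 15.1]
grip_width: 10.1
grasp_force: 84.9
```

```bash
python3 -c "
from go import *
delta(512.6,103,55,.06)"
```

```text
t 16.0 pos [511.5 102.1  55. ] yaw 0.0604 tilt [ 0.0017 -0.0026 -1.    ] F [ -3.7 -10.3  15.1] T [-2.27  0.75  0.01] w 10.1 g 84.9
tool shift mm [ 1.1 -0.9 -0. ] wz 0.0
```

{"api": "servo_tool", "payload": {
  "motion": [
    {"x": 0,"y": 0,"z": -0.001,"wx": 0,"wy": 0,"wz": 0,"hand": 0.0},
    {"x": 0,"y": 0,"z": -0.001,"wx": 0,"wy": 0,"wz": 0,"hand": 0.0},
    {"x": 0.0,"y": 0,"z": -0.001,"wx": 0,"wy": 0,"wz": 0,"hand": 0.0},
    {"x": 0.0,"y": 0.0,"z": 0,"wx": 0,"wy": 0,"wz": 0,"hand": 0.0}
  ]
}}

```text
time: 16.4
ee_pos: [511.4, 102.1, 56.9]
orientation: [3.138, 0.095, 0.002]
wrist_force: [-0.8, -11.2, 4.5]
grip_width: 10.3
grasp_force: 83.2
```

```bash
python3 -c "
from go import *
delta(512.6,103,55,.06)"
```

```text
t 16.4 pos [511.4 102.1  56.9] yaw 0.0603 tilt [ 0.0011 -0.0025 -1.    ] F [ -0.8 -11.2   4.5] T [-2.14  0.13  0.05] w 10.3 g 83.2
tool shift mm [ 1.3 -0.9  1.9] wz 0.0
```

{"api": "servo_tool", "payload": {
  "motion": [
    {"x": 0,"y": 0,"z": -0.0005,"wx": 0,"wy": 0,"wz": 0,"hand": 0.0},
    {"x": 0,"y": 0,"z": 0,"wx": 0,"wy": 0,"wz": 0,"hand": 0.0},
    {"x": 0.0,"y": 0,"z": 0,"wx": 0,"wy": 0,"wz": 0,"hand": 0.2},
    {"x": 0.0,"y": 0.0,"z": 0,"wx": 0,"wy": 0,"wz": 0,"hand": 0.3},
    {"x": 0.0,"y": 0.0,"z": 0,"wx": 0,"wy": 0,"wz": 0,"hand": 0.35},
    {"x": 0.0,"y": 0.0,"z": 0,"wx": 0,"wy": 0,"wz": 0,"hand": 0.35},
    {"x": 0.0,"y": 0.0,"z": 0,"wx": 0,"wy": 0,"wz": 0,"hand": 0.35}
  ]
}}

```text
time: 17.1
ee_pos: [511.0, 103.9, 56.7]
orientation: [-3.14, -0.094, -0.0]
wrist_force: [1.1, 0.6, -0.2]
grip_width: 29.8
grasp_force: 0.0
```

```bash
python3 -c "
from go import *
delta(512.6,103,55,.06)"
```

```text
t 17.1 pos [511.  103.9  56.7] yaw 0.06 tilt [ 2.e-04  1.e-04 -1.e+00] F [ 1.1  0.6 -0.2] T [ 0.    0.03 -0.02] w 29.8 g 0.0
tool shift mm [1.6 1.  1.7] wz -0.0
```

Released cleanly. I raise the arm and retract to get a clear view.

{"api": "servo_tool", "payload": {
  "motion": [
    {"x": 0,"y": 0,"z": -0.01,"wx": 0,"wy": 0,"wz": 0,"hand": 0.35},
    {"x": 0,"y": 0,"z": -0.03,"wx": 0,"wy": 0,"wz": 0,"hand": 0.35},
    {"x": 0,"y": 0,"z": -0.04,"wx": 0,"wy": 0,"wz": 0,"hand": 0.35},
    {"x": 0,"y": 0,"z": -0.04,"wx": 0,"wy": 0,"wz": 0,"hand": 0.35},
    {"x": 0,"y": 0.03,"z": -0.02,"wx": 0,"wy": 0,"wz": 0,"hand": 0.35},
    {"x": 0,"y": 0.04,"z": 0,"wx": 0,"wy": 0,"wz": 0,"hand": 0.35},
    {"x": 0,"y": 0.04,"z": 0,"wx": 0,"wy": 0,"wz": 0,"hand": 0.35},
    {"x": 0,"y": 0.04,"z": 0,"wx": 0,"wy": 0,"wz": 0,"hand": 0.35},
    {"x": 0,"y": 0.04,"z": 0,"wx": 0,"wy": 0,"wz": 0,"hand": 0.35},
    {"x": 0,"y": 0.04,"z": 0,"wx": 0,"wy": 0,"wz": 0,"hand": 0.35},
    {"x": 0,"y": 0.04,"z": 0,"wx": 0,"wy": 0,"wz": 0,"hand": 0.35},
    {"x": 0,"y": 0.04,"z": 0,"wx": 0,"wy": 0,"wz": 0,"hand": 0.35},
    {"x": 0,"y": 0,"z": 0,"wx": 0,"wy": 0,"wz": 0,"hand": 0.35},
    {"x": 0,"y": 0,"z": 0,"wx": 0,"wy": 0,"wz": 0,"hand": 0.35}
  ]
}}

```text
time: 18.5
ee_pos: [529.2, -206.3, 197.0]
orientation: [-3.14, -0.091, -0.0]
wrist_force: [-0.0, 0.9, -0.3]
grip_width: 30.1
grasp_force: 0.0
```

```bash
python3 -c "
from go import *
s=snap('side');t=snap('top')
f=lambda p,w,h:cv2.resize(np.ascontiguousarray(p[:,:,::-1]),(w,h),interpolation=cv2.INTER_CUBIC)
cv2.imwrite('pics/c7.png',np.hstack([f(s['pixels'][115:235,165:265],300,360),f(t['pixels'][195:255,165:250],500,360)]))
h=cv2.cvtColor(np.ascontiguousarray(t['pixels']),cv2.COLOR_RGB2HSV);m=cv2.inRange(h,(15,120,110),(32,255,255))
k,_,st,c=cv2.connectedComponentsWithStats(m)
for i in range(1,k):
  if st[i,4]>15: print(st[i],c[i].round(1))"
```

```text
[184 218   4  16  49] [185.1 225.4]
[222 218   6  11  52] [224.6 223.4]
[509 273   3  86 227] [510.1 312. ]
[  8 326   4  58 144] [  9.3 355.1]
```

View pics/c7.png

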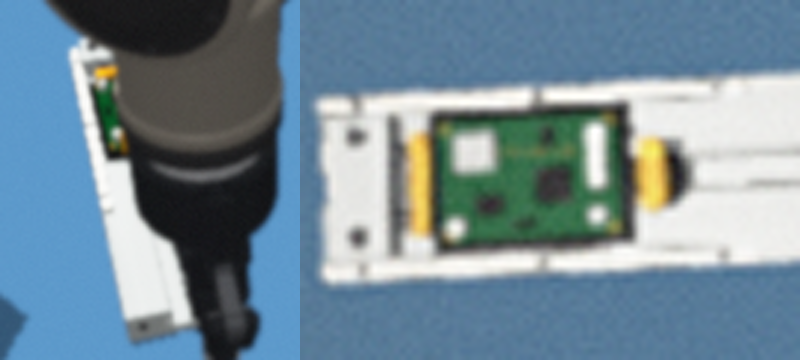

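The handle, at right-crop (653,172), lies across the slot. Its collar is against the carrier, and the carrier is against the pad at (420,183). The pad has moved 1.4 px, about 4 mm or 8 N, which is in range. I hand in the job.

```bash
python3 -c "
from bench import workorder
print(workorder.finish_job())"
```

```text
the job is handed in; nothing more can be done
None
```

The board is clamped: the yellow stud is locked a quarter turn clockwise in the slot, holding the carrier against the jaw with about 8 N (pad pushed in about 4 mm), and I handed the job in at about 18.6 s with the arm clear; no verdict came back.

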